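# Give out one paint block

## Task

One of the two paper sheets in front of the paint-block dispenser has no paint block yet. Push the dispenser's plunger fully in, once, so that a single block comes out, and let the plunger spring back; then slide that block along the table with your fingertips, without picking it up, until it lies flat and wholly on the empty sheet. Leave everything else standing where it is.

Things in the scene. Friction and masses are not known exactly. Their poses are not given: they have to be found in the camera images.
- dispenser: Paint-block dispenser, screwed down: low aluminium housing (x -62 to +27 mm, 80 mm wide, 31 mm high, flange 110 mm wide) under an upright clear tube (53 mm outside, top 118 mm above the table; collar 62 mm across to 41 mm) holding 4 blocks. Origin on the table below the tube's axis; +x = the way the plunger is pushed and the block comes out, +z up.
- plunger (a joint): Plunger travel in m along the dispenser's +x: 0 = out (rest), 0.080 = fully in (hard stop). A spring returns it by itself: about 3 N at rest, 7 N fully in. At full travel the bottom block has left the mouth and lies flat on the table with its centre about 77 mm in front of the tube's axis. When it has sprung back the stack drops by one block.
- plunger_face (a point): Centre of the back face of the plunger's round black push knob (38 mm across, 12 mm thick, centre 21 mm above the table), where it is pressed level along the dispenser's +x (the point's +x too). At rest 155 mm behind the tube's axis, 75 mm when fully in. The knob sits on a flat steel bar 40 mm wide, 16 mm high.
- mouth (a point): Middle of the dispenser's mouth, 27 mm in front of the tube's axis, at the height of its bed, 5 mm above the table; from here a 13 mm lip slopes down to the table.
- block1: The bottom paint block of the stack, the one that comes out: a plain round disc 44 mm across and 18 mm thick, about 45 g. Origin at the centre of its underside (z about 5 mm while in the dispenser, 0 on the table), +z up.
- block2: The next block of the stack, same shape, right above the first; it must stay in the dispenser. Origin at the centre of its underside.
- empty_sheet: The empty place: a plain sheet of white paper flat on the table with nothing on it, 148 mm along its x by 105 mm along its y, too thin to feel. Origin at its centre. It lies on one side of the dispenser's mouth or the other, its centre about 95 mm in front of the tube's axis and 120 mm to the side.
- served_sheet: The place already served: the same sheet of paper, on the other side of the mouth, with a block lying on it. Origin at its centre, x along its 148 mm side.
- served_block: The block lying on the served sheet, same size and looks as the others (44 mm across, 18 mm thick). Origin at the centre of its underside. Bystander.
- paintbrush: Paint brush 180 mm long lying on the table past the served sheet. Bystander.
- lidded_pot: White pot with a grey lid, 44 mm across, 42 mm high, standing beside the dispenser. Origin at its underside. Bystander.
- glue_stick: Glue stick 28 mm across, 90 mm high, standing beside the dispenser. Origin at its underside. Bystander.
- water_tub: Clear plastic tub 90 mm across, 55 mm high, empty, standing well in front of the mouth. Origin at its underside. Bystander.
- tumbler: Blue plastic tumbler 76 mm across, 100 mm high, empty, on the robot's right. Origin at its underside. Bystander.
- phone: Phone 150 by 73 mm, 8 mm thick, lying flat on the robot's left. Bystander.

How it is judged:
By the outcome, as a careful person would: the job done as asked, in the order asked, and still so for the second after the job is handed in, with the robot touching nothing.
It also fails if it takes over 61 s, if anything falls off the work surface, if the arm or the gripper's body presses on something with over 40 N, if the wrist force passes 120 N, or if a joint passes its speed limit or range.

## Robot

A 7-joint arm with a two-finger parallel gripper is mounted at the origin on the work surface. World frame = base frame: x ahead of the robot, y to its left, z up, the work surface at z = 0. Lengths are in m, angles in rad, forces in N, time in s.
With the tool pointing down it reaches from about 0.4 to 0.9 m from the base axis. Payload 5.5 kg.
Tool frame: the origin (TCP) lies where the fingers leave the gripper's body, on its centre line; the fingertips stand 66 mm ahead of it and the grasp point (between the pads) lies 47 mm ahead of it (env.tip_extent is the distance from the TCP to the fingertips, in m); z points along the fingers, y is the line along which they close (so a half turn about z gives the same grasp; the last joint's range is limited). The gripper opens to 92 mm and grips with 3 to 60 N. Pads are 19 mm wide; open, the fingers measure 130 mm over their backs; the gripper's body (75 mm by 190 mm) begins 47 mm behind the grasp point.
Start: joints at [-0.989, 0.501, -0.427, 1.55, 0.221, 1.138, -0.21], TCP at [0.204, 0.617, 0.292] pointing down, gripper open.
Joint ranges: [-2.88, 2.88], [-0.31, 2.03], [-1.54, 1.56], [0.2, 2.42], [-1.41, 4.55], [0.19, 2.02], [-2.57, 2.57]. Speed limits (rad/s): [2.57, 2.57, 3.14, 3.14, 3.14, 3.14, 3.14].

## Interface

Orientations are given as a 3x3 rotation matrix whose columns are the frame's x, y, z axes.
In Python, from bench import env gives the robot as it stands.
- The arm moves only by the tool drive_tool, never from a script. Its argument "moves" is a list of rows, each a list of 7 numbers: the turn, a rotation vector about the tool's x, y, z in degrees, then the shift along the tool's x, y, z in mm, then the finger opening in mm, from 0 to 91.8. In form: [[rx, ry, rz, dx, dy, dz, jaw], ...]. A call has exactly 5 rows; each row shifts and turns the commanded pose from where the row before left it, along the tool's axes as they then stand; what a row does not reach is not made up. A row lasts 1/12 s, in which the tool goes at most 41.7 mm and 7.16 degrees, less where a joint would pass 70% of its speed; a pose out of reach is approached as far as the arm can. A call with a gripper value outside its range is refused whole. The fingers move at their own pace and stop on an object; "newtons" is the grip in N (left out, the last holds). Time passes only in rows, so rows that do not move let the fingers close, or fill a call up. It gives the time, the measured TCP pose, the force, the opening and the grip force at its end, in the units of the state.
- env.get_obs(): the state, without advancing time (a new reading comes with each control period).
- env.read_camera(name): name is "side" or "top"; returns (picture, depth): 384x512x3 uint8, red, green, blue; 384x512 float32, m along the optical axis (not along the pixel's ray), 0 where there is no reading.
- env.calibration(name): a dict with "camera_matrix" (3x3 intrinsics, pixels), "origin" and "attitude" of the camera in the world. Camera axes: x right, y down, z forward; pixel columns grow to the right and rows downward; lengths in m; the calibration is good to about 2 mm. A picture is of the moment at which its call begins. calibration takes no time and is no camera call.
- env.close_job(): hands the job in; it is judged then, once.
The state is a dict: "t": time; "joint_pos": joint angles; "qvel": joint speeds; "tau": joint torques, N m; "position": TCP position; "ee_rot": TCP orientation; "wrist_force": force on the tool from outside, world axes, zero at the start; "moment": the same for the moment, N m; "grip_width": finger opening in m; "grasp_force": force on a finger pad.
Only numpy, scipy, OpenCV 4.12 (cv2) and the standard library are available. Lean on these libraries where they do the work, as an engineer would, in place of code of your own. Each camera call takes 0.05 s, during which the arm holds its last target. There are 200 camera calls.

## Working session

There is one attempt and no reset: what is moved stays moved. The work goes in short steps, Python scripts to look and compute and a tool call to move; the robot and the scene stay as the last step left them, time stands still between calls to the robot, and variables do not carry over. Pictures are saved under pics/ and viewed, at most 10 in all, crops included, and the job is handed in when it is done.

Besides the shell and the picture viewer there is one more tool, called after "Call:" as name(argument=value, ...), one argument or row to a line, values as JSON. drive_tool: Moves the arm, as the interface text tells. Its arguments: {"type":"object","properties":{"moves":{"type":"array"},"newtons":{"type":"number"}},"required":["moves"]}

```bash
ls; mkdir -p pics
python3 - <<'E'
from bench import env
import cv2,numpy as np
for n in("top","side"):
    p,d=env.read_camera(n); cv2.imwrite(f"pics/{n}0.png",p[:,:,::-1]); np.savez(f"{n}0.npz",p=p,d=d)
    print(n,env.calibration(n))
o=env.get_obs();print(o["t"],o["position"],o["ee_rot"],o["wrist_force"])
E
```

```text
pics
top {'camera_matrix': array([[430.82845894,   0.        , 256.27221826],
       [  0.        , 430.82845894, 189.71496701],
       [  0.        ,   0.        ,   1.        ]]), 'origin': array([0.39004503, 0.07409728, 1.03845946]), 'attitude': array([[ 0.13721678, -0.9708285 ,  0.19663059],
       [-0.99053711, -0.13392655,  0.02999842],
       [-0.00278926, -0.19888618, -0.98001863]])}
side {'camera_matrix': array([[394.87466918,   0.        , 254.69589092],
       [  0.        , 394.87466918, 189.07439937],
       [  0.        ,   0.        ,   1.        ]]), 'origin': array([ 0.12604354, -0.61935921,  0.78096324]), 'attitude': array([[ 0.82863823, -0.36664492,  0.4230014 ],
       [-0.55967535, -0.55755323,  0.61310513],
       [ 0.01105392, -0.7447858 , -0.66721205]])}
0.1 [0.20363284 0.61674474 0.29127789] [[-9.49616128e-01  3.13414844e-01 -5.86898366e-04]
 [ 3.13415390e-01  9.49614706e-01 -1.64394667e-03]
 [ 4.20900302e-05 -1.74506125e-03 -9.99998476e-01]] [-0.44053484  0.13196526  0.04255904]
```

View pics/top0.png

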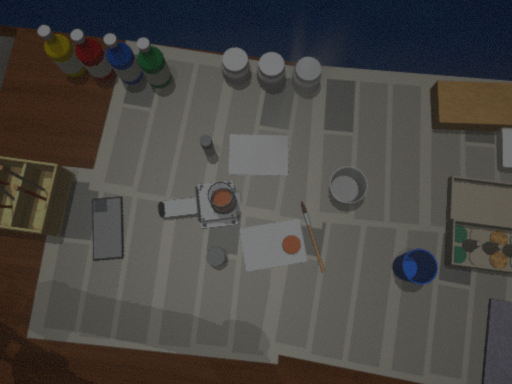

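View pics/side0.png

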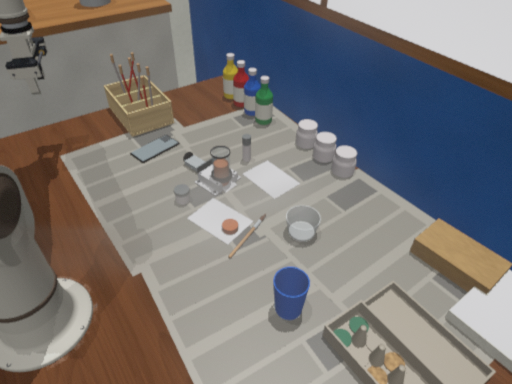

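The top view shows the knob at (162,209), the tube at about (222,198), the mouth facing image right, the empty sheet at (259,155), the served sheet with its block at (291,244), the glue stick at (207,143) and the pot at (216,257). I'll zoom in and measure.

```bash
cat > h.py <<'E'
import numpy as np,cv2
from bench import env
def ray(n,uv,z):
    c=env.calibration(n); uv=np.atleast_2d(np.array(uv,float))
    d=np.c_[uv,np.ones(len(uv))]@np.linalg.inv(c["camera_matrix"]).T@c["attitude"].T
    return c["origin"]+d*((z-c["origin"][2])/d[:,2])[:,None]
def st():
    o=env.get_obs();print("t",o["t"],"pos",o["position"].round(4),"F",o["wrist_force"].round(1),"jaw",o["grip_width"]);print(o["ee_rot"].round(3).tolist(),o["joint_pos"].round(2))
E
python3 - <<'E'
from h import *
f=np.load("top0.npz");p=f["p"];d=f["d"]
cr=p[120:280,140:340];cv2.imwrite("pics/crop0.png",cv2.resize(cr,None,fx=4,fy=3.75,interpolation=cv2.INTER_CUBIC)[:,:,::-1])
hsv=cv2.cvtColor(p,cv2.COLOR_RGB2HSV)
w=((p.min(2)>190)).astype(np.uint8)
for thr in(170,185,200):
  w=((p.min(2)>thr)).astype(np.uint8)
  cs,_=cv2.findContours(w,cv2.RETR_EXTERNAL,cv2.CHAIN_APPROX_NONE)
  for c in cs:
    x,y,W,H=cv2.boundingRect(c)
    if cv2.contourArea(c)>300 and 130<x<340 and 120<y<280:
        q=ray("top",c[:,0,:],0)[:,:2]
        r=cv2.minAreaRect((q*1000).astype(np.float32));print(thr,(x,y,W,H),r)
k=((p.max(2)<60)).astype(np.uint8)[190:230,150:180]
ys,xs=np.nonzero(k);print("knob",xs.min()+150,xs.max()+150,ys.min()+190,ys.max()+190)
o=((hsv[...,0]<12)&(hsv[...,1]>120)&(hsv[...,2]>120)).astype(np.uint8)
for c in cv2.findContours(o,cv2.RETR_EXTERNAL,cv2.CHAIN_APPROX_NONE)[0]:
    if cv2.contourArea(c)>60: print("red",cv2.minEnclosingCircle(c),cv2.contourArea(c))
E
```

```text
knob 158 164 202 216
```

View pics/crop0.png

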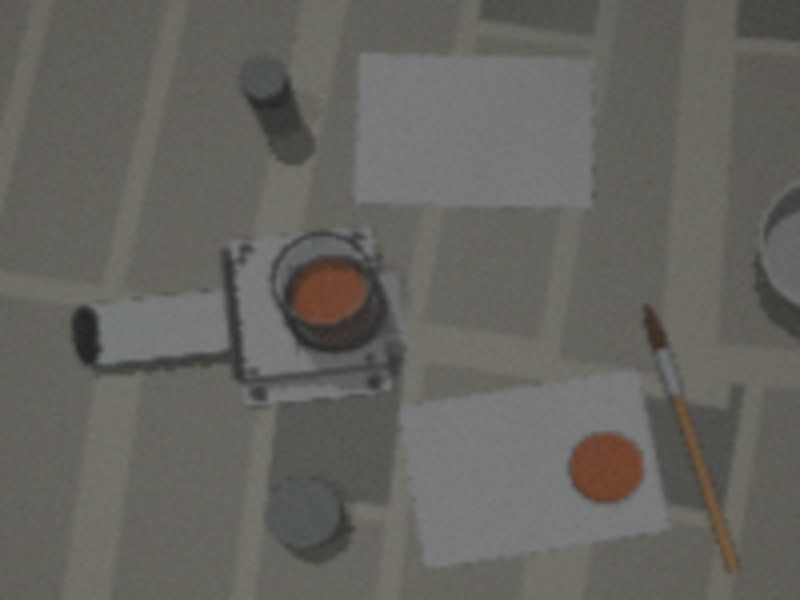

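Run:
```python
from h import *
def C(X,Y,z): return ray("top",[140+X/4,120+Y/3.75],z)[0]
b1=C(97,335,.029);b2=C(231,321.5,.029);print("bar",b1,b2)
t=C(330,292,.077);print("tube via block",t)
tt=C(328,292,.118);print("tube via rim",tt)
for nm,a in(("bar",b2-b1),("kt",t-b1)): print(nm,np.degrees(np.arctan2(a[1],a[0])),np.linalg.norm(a[:2]))
print("flange",[C(x,y,.003).round(3) for x,y in((225,243),(370,230),(247,405),(392,388))])
S=np.array([C(*c,0) for c in((360,54),(592,58),(592,207),(355,202))]);print("sheet",S.round(4),S.mean(0),[np.linalg.norm(S[i]-S[i-1]) for i in range(4)])
print("served",C(606,467,.018)); print("glue top",C(265,78,.09)); print("pot top",C(305,510,.042));print("knob top pt",C(86,305,.04),C(73,335,.021))
```

```text
bar [0.51577201 0.31456739 0.029     ] [0.53516462 0.23729269 0.029     ]
tube via block [0.55378594 0.17684672 0.077     ]
tube via rim [0.54665494 0.17354127 0.118     ]
bar -75.91217678350593 0.07967089580185256
kt -74.56932518188637 0.14287071324101297
flange [array([0.59 , 0.254, 0.003]), array([0.611, 0.167, 0.003]), array([0.487, 0.223, 0.003]), array([0.509, 0.138, 0.003])]
sheet [[0.7305 0.1912 0.    ]
 [0.7477 0.0457 0.    ]
 [0.6455 0.0331 0.    ]
 [0.6288 0.179  0.    ]] [0.6881231  0.11224376 0.        ] [np.float64(0.10249646487773506), np.float64(0.14645246729823316), np.float64(0.10302446524628812), np.float64(0.14681112090855655)]
served [0.47561786 0.00505259 0.018     ]
glue top [0.67833815 0.23286098 0.09      ]
pot top [0.42408724 0.17411222 0.042     ]
knob top pt [0.53226037 0.32177528 0.04      ] [0.51480631 0.33068251 0.021     ]
```

The measurements agree with the given sizes:

| Thing | Position or direction (m) |
|---|---|
| Push direction u | about -76° |
| Tube axis | about (.5506, .176) |
| Knob face | about (.513, .326) |
| Empty sheet centre | about (.688, .112) |

I'll move behind the knob, high up, with the jaw closed.

Call:
drive_tool(
  moves=[
    [0,0,0,-36,-14.5,0,0],
    [0,0,0,-36,-14.5,0,0],
    [0,0,0,-36,-14.5,0,0],
    [0,0,0,-36,-14.5,0,0],
    [0,0,0,-36,-14.5,0,0],
  ],
  newtons=10,
)

```text
t: 0.52
position: [0.3529, 0.4904, 0.2918]
ee_rot: [[-0.95, 0.313, -0.0], [0.313, 0.95, -0.001], [0.0, -0.001, -1.0]]
wrist_force: [-0.1, 1.1, -0.5]
grip_width: 0.0631
grasp_force: 0.0
```

Call:
drive_tool(
  moves=[
    [0,0,0,-36,-14.5,0,0],
    [0,0,0,-36,-14.5,0,0],
    [0,0,0,-36,-14.5,0,0],
    [0,0,0,-36,-14.5,0,0],
    [0,0,0,-36,-14.5,0,0],
  ],
)

```text
t: 0.93
position: [0.5012, 0.365, 0.2919]
ee_rot: [[-0.95, 0.313, -0.0], [0.313, 0.95, -0.0], [0.0, -0.001, -1.0]]
wrist_force: [0.5, 0.4, -0.3]
grip_width: 0.0296
grasp_force: 0.0
```

Call:
drive_tool(
  moves=[
    [0,0,6.5,0,0,0,0],
    [0,0,6.5,0,0,0,0],
    [0,0,6.5,0,0,0,0],
    [0,0,6.5,0,0,0,0],
    [0,0,6.5,0,0,0,0],
  ],
)

```text
t: 1.35
position: [0.5, 0.3664, 0.2916]
ee_rot: [[-0.628, 0.778, -0.001], [0.778, 0.628, -0.001], [0.0, -0.001, -1.0]]
wrist_force: [-0.1, 0.2, -0.0]
grip_width: 0.0005
grasp_force: 0.0
```

Call:
drive_tool(
  moves=[
    [0,0,6.5,0,0,0,0],
    [0,0,6.5,0,0,0,0],
    [0,0,6.5,0,0,0,0],
    [0,0,6,0,0,0,0],
    [0,0,0,0,0,0,0],
  ],
)

```text
t: 1.77
position: [0.4998, 0.3666, 0.2917]
ee_rot: [[-0.234, 0.972, -0.001], [0.972, 0.234, -0.001], [-0.0, -0.001, -1.0]]
wrist_force: [-0.1, -0.4, -0.6]
grip_width: 0.0003
grasp_force: 0.0
```

```bash
python3 -c "
from h import *
st()"
```

```text
t 1.7667 pos [0.4998 0.3666 0.2917] F [-0.1 -0.4 -0.6] jaw 0.0003081935016457604
[[-0.234, 0.972, -0.001], [0.972, 0.234, -0.001], [-0.0, -0.001, -1.0]] [-0.58  0.42 -0.13  1.64  0.06  1.09 -0.49]
```

Call:
drive_tool(
  moves=[
    [0,0,0,0,3.5,40,0],
    [0,0,0,0,0,40,0],
    [0,0,0,0,0,40,0],
    [0,0,0,0,0,40,0],
    [0,0,0,0,0,30,0],
  ],
)

```text
t: 2.18
position: [0.502, 0.3665, 0.0987]
ee_rot: [[-0.241, 0.97, -0.003], [0.97, 0.241, -0.002], [-0.001, -0.003, -1.0]]
wrist_force: [0.6, 0.3, -0.0]
grip_width: 0.0003
grasp_force: 0.0
```

Call:
drive_tool(
  moves=[
    [0,0,0,0,0,10,0],
    [0,0,0,0,0,10,0],
    [0,0,0,0,0,4,0],
    [0,0,0,0,0,0,0],
    [0,0,0,0,0,0,0],
  ],
)

```text
t: 2.6
position: [0.5046, 0.3685, 0.08]
ee_rot: [[-0.238, 0.971, 0.002], [0.971, 0.238, 0.002], [0.001, 0.003, -1.0]]
wrist_force: [0.2, 0.3, 0.5]
grip_width: 0.0005
grasp_force: 0.0
```

Run:
```python
from h import *
st()
p,d=env.read_camera("side");q,_=env.read_camera("top")
a=cv2.resize(p[120:220,140:300],(800,500),interpolation=cv2.INTER_CUBIC)
cv2.imwrite("pics/s1.png",a[:,:,::-1])
```

```text
t 2.6 pos [0.5046 0.3685 0.08  ] F [0.2 0.3 0.5] jaw 0.0005060393119955529
[[-0.238, 0.971, 0.002], [0.971, 0.238, 0.002], [0.001, 0.003, -1.0]] [-0.6   0.69 -0.11  1.75  0.1   0.7  -0.52]
```

View pics/s1.png

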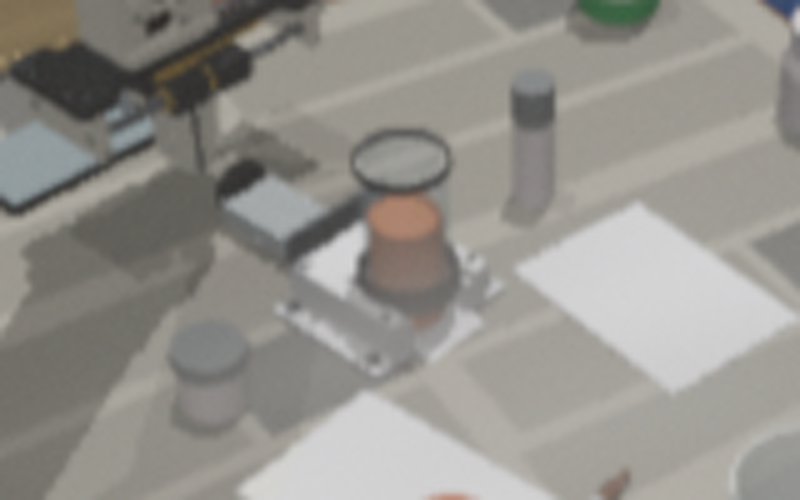

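The crop shows the closed fingers (about 200,150) standing behind and in line with the knob (240,180). Now I'll push along tool -x.

Call:
drive_tool(
  moves=[
    [0,0,0,-10,0,0,0],
    [0,0,0,-10,0,0,0],
    [0,0,0,-10,0,0,0],
    [0,0,0,-8,0,0,0],
    [0,0,0,-8,0,0,0],
  ],
)

```text
t: 3.12
position: [0.5147, 0.3238, 0.0789]
ee_rot: [[-0.238, 0.971, 0.001], [0.971, 0.238, 0.003], [0.003, 0.002, -1.0]]
wrist_force: [-1.9, 5.9, 0.6]
grip_width: 0.0001
grasp_force: 3.2
```

Call:
drive_tool(
  moves=[
    [0,0,0,-8,0,0,0],
    [0,0,0,-8,0,0,0],
    [0,0,0,-8,0,0,0],
    [0,0,0,-8,0,0,0],
    [0,0,0,-8,0,0,0],
  ],
)

```text
t: 3.53
position: [0.5244, 0.2863, 0.0789]
ee_rot: [[-0.239, 0.971, 0.002], [0.971, 0.239, 0.005], [0.004, 0.003, -1.0]]
wrist_force: [1.3, 8.3, -1.6]
grip_width: 0.0002
grasp_force: 3.6
```

Call:
drive_tool(
  moves=[
    [0,0,0,-6,0,0,0],
    [0,0,0,-5,0,0,0],
    [0,0,0,-4,0,0,0],
    [0,0,0,-2,0,0,0],
    [0,0,0,0,0,0,0],
  ],
)

```text
t: 3.95
position: [0.529, 0.2693, 0.079]
ee_rot: [[-0.238, 0.971, 0.003], [0.971, 0.238, 0.004], [0.003, 0.004, -1.0]]
wrist_force: [1.0, 6.2, -0.9]
grip_width: 0.0003
grasp_force: 3.2
```

Call:
drive_tool(
  moves=[
    [0,0,0,-3,0,0,0],
    [0,0,0,-3,0,0,0],
    [0,0,0,-2,0,0,0],
    [0,0,0,-1,0,0,0],
    [0,0,0,0,0,0,0],
  ],
)

```text
t: 4.37
position: [0.531, 0.2612, 0.079]
ee_rot: [[-0.239, 0.971, 0.003], [0.971, 0.239, 0.005], [0.004, 0.004, -1.0]]
wrist_force: [0.8, 7.3, -1.5]
grip_width: 0.0002
grasp_force: 3.4
```

Call:
drive_tool(
  moves=[
    [0,0,0,-1,0,0,0],
    [0,0,0,-1,0,0,0],
    [0,0,0,-1,0,0,0],
    [0,0,0,0,0,0,0],
    [0,0,0,0,0,0,0],
  ],
)

```text
t: 4.78
position: [0.5312, 0.2601, 0.079]
ee_rot: [[-0.24, 0.971, 0.003], [0.971, 0.24, 0.007], [0.006, 0.004, -1.0]]
wrist_force: [0.7, 11.2, -3.3]
grip_width: 0.0006
grasp_force: 5.1
```

Call:
drive_tool(
  moves=[
    [0,0,0,-1.5,0,0,0],
    [0,0,0,-1.5,0,0,0],
    [0,0,0,-1,0,0,0],
    [0,0,0,0,0,0,0],
    [0,0,0,0,0,0,0],
  ],
)

```text
t: 5.2
position: [0.5313, 0.2598, 0.0791]
ee_rot: [[-0.243, 0.97, 0.003], [0.97, 0.243, 0.011], [0.01, 0.005, -1.0]]
wrist_force: [0.3, 17.0, -4.5]
grip_width: 0.0004
grasp_force: 8.5
```

Run:
```python
from h import *
st()
p,d=env.read_camera("side");q,_=env.read_camera("top")
a=cv2.resize(p[120:220,140:300],(640,400),interpolation=cv2.INTER_CUBIC)
b=cv2.resize(q[150:250,150:310],(640,400),interpolation=cv2.INTER_CUBIC)
cv2.imwrite("pics/s2.png",cv2.resize(np.vstack([a,b]),(480,600))[:,:,::-1])
```

```text
t 5.2 pos [0.5313 0.2598 0.0791] F [ 0.3 17.  -4.5] jaw 0.0004360440303983427
[[-0.243, 0.97, 0.003], [0.97, 0.243, 0.011], [0.01, 0.005, -1.0]] [-0.41  0.65 -0.12  1.84  0.1   0.65 -0.34]
```

View pics/s2.png

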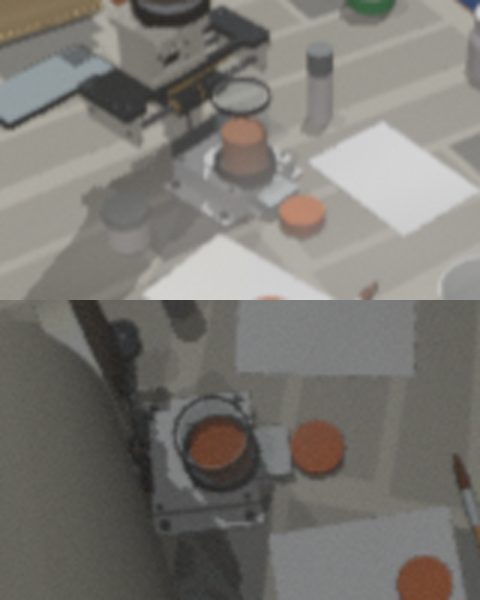

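The block is out on the table at about (256,199) in the top view, and the plunger is at its hard stop. Now I'll back off.

Call:
drive_tool(
  moves=[
    [0,0,0,10,0,0,0],
    [0,0,0,20,0,0,0],
    [0,0,0,22,0,0,0],
    [0,0,0,22,0,0,0],
    [0,0,0,22,0,0,0],
  ],
)

```text
t: 5.72
position: [0.5092, 0.3448, 0.0783]
ee_rot: [[-0.236, 0.972, 0.0], [0.972, 0.236, -0.001], [-0.001, 0.0, -1.0]]
wrist_force: [0.5, -0.3, 0.4]
grip_width: 0.0005
grasp_force: 0.0
```

Call:
drive_tool(
  moves=[
    [0,0,0,20,0,0,0],
    [0,0,0,10,0,-20,0],
    [0,0,0,0,0,-40,60],
    [0,0,0,0,0,-40,60],
    [0,0,0,0,0,-40,60],
  ],
)

```text
t: 6.13
position: [0.5017, 0.3729, 0.219]
ee_rot: [[-0.237, 0.971, -0.001], [0.971, 0.237, -0.002], [-0.002, -0.002, -1.0]]
wrist_force: [0.8, 1.1, -0.4]
grip_width: 0.0159
grasp_force: 0.0
```

Run:
```python
from h import *
st()
p,d=env.read_camera("side");q,_=env.read_camera("top")
a=cv2.resize(p[120:220,140:300],(640,400),interpolation=cv2.INTER_CUBIC)
cv2.imwrite("pics/s3.png",a[:,:,::-1])
hsv=cv2.cvtColor(q,cv2.COLOR_RGB2HSV)
o=((hsv[...,0]<14)&(hsv[...,1]>110)&(hsv[...,2]>60)).astype(np.uint8);o[:, :225]=0;o[:,310:]=0;o[:170]=0;o[260:]=0
for c in cv2.findContours(o,cv2.RETR_EXTERNAL,cv2.CHAIN_APPROX_NONE)[0]:
    if cv2.contourArea(c)>60: m,r=cv2.minEnclosingCircle(c);print("red",m,r,ray("top",m,.016))
```

```text
t 6.1333 pos [0.5017 0.3729 0.219 ] F [ 0.8  1.1 -0.4] jaw 0.015942506581514998
[[-0.237, 0.971, -0.001], [0.971, 0.237, -0.002], [-0.002, -0.002, -1.0]] [-0.59  0.5  -0.12  1.69  0.07  0.96 -0.5 ]
red (291.0, 244.09091186523438) 8.549903869628906 [[0.47665523 0.006212   0.016     ]]
red (255.42857360839844, 198.7857208251953) 8.465215682983398 [[0.57280551 0.10434756 0.016     ]]
```

View pics/s3.png

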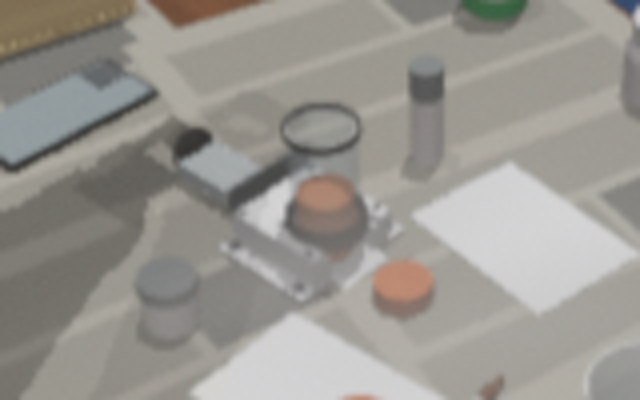

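The plunger is back out, the stack has dropped by one, and the block lies flat at (.572,.103). I'll move over it at height with the jaw opened to straddle it.

Call:
drive_tool(
  moves=[
    [0,0,0,-35,0,-10,70],
    [0,0,0,-35,0,0,70],
    [0,0,0,-35,0,0,70],
    [0,0,0,-35,0,0,70],
    [0,0,0,-35,0,0,70],
  ],
)

```text
t: 6.65
position: [0.5435, 0.2012, 0.2278]
ee_rot: [[-0.236, 0.972, -0.0], [0.972, 0.236, -0.001], [-0.001, -0.001, -1.0]]
wrist_force: [1.4, -0.2, -0.2]
grip_width: 0.0571
grasp_force: 0.0
```

Call:
drive_tool(
  moves=[
    [0,0,0,-35,0,0,70],
    [0,0,0,-35,0,0,70],
    [0,0,0,-35,3,0,70],
    [0,0,0,0,0,0,70],
    [0,0,0,0,0,0,70],
  ],
)

```text
t: 7.07
position: [0.5717, 0.0983, 0.2277]
ee_rot: [[-0.23, 0.973, -0.0], [0.973, 0.23, -0.002], [-0.002, -0.001, -1.0]]
wrist_force: [0.5, 0.6, -0.1]
grip_width: 0.0699
grasp_force: 0.0
```

Call:
drive_tool(
  moves=[
    [0,0,0,0,0,35,70],
    [0,0,0,0,0,35,70],
    [0,0,0,0,0,30,70],
    [0,0,0,0,0,20,70],
    [0,0,0,0,0,10,70],
  ],
)

```text
t: 7.48
position: [0.5684, 0.1038, 0.0948]
ee_rot: [[-0.239, 0.971, -0.006], [0.971, 0.239, -0.0], [0.001, -0.006, -1.0]]
wrist_force: [-1.4, 0.1, 0.2]
grip_width: 0.07
grasp_force: 0.0
```

Call:
drive_tool(
  moves=[
    [0,0,0,0,0,10,70],
    [0,0,0,0,0,8,70],
    [0,0,0,0,0,7,70],
    [0,0,0,0,0,0,70],
    [0,0,0,0,0,0,70],
  ],
)

```text
t: 7.9
position: [0.5716, 0.1033, 0.0737]
ee_rot: [[-0.238, 0.971, 0.001], [0.971, 0.238, 0.0], [0.0, 0.001, -1.0]]
wrist_force: [0.1, -0.2, -0.5]
grip_width: 0.07
grasp_force: 0.0
```

Call:
drive_tool(
  moves=[
    [0,0,0,0,5,0,70],
    [0,0,0,0,5,0,70],
    [0,0,0,0,5,0,70],
    [0,0,0,0,6,0,70],
    [0,0,0,-1,7,0,70],
  ],
)

```text
t: 8.32
position: [0.5994, 0.1092, 0.0735]
ee_rot: [[-0.238, 0.971, 0.0], [0.971, 0.238, 0.0], [0.0, 0.0, -1.0]]
wrist_force: [-0.0, -0.1, 0.9]
grip_width: 0.0701
grasp_force: 0.2
```

Call:
drive_tool(
  moves=[
    [0,0,0,-1,8,0,70],
    [0,0,0,-1,8,0,70],
    [0,0,0,-1,8,0,70],
    [0,0,0,-1,8,0,70],
    [0,0,0,-1,8,0,70],
  ],
)

```text
t: 8.73
position: [0.6396, 0.1134, 0.0731]
ee_rot: [[-0.237, 0.971, -0.0], [0.971, 0.237, -0.0], [-0.0, -0.0, -1.0]]
wrist_force: [-0.2, 0.3, -0.0]
grip_width: 0.07
grasp_force: 0.2
```

Run:
```python
from h import *
st()
p,d=env.read_camera("side")
a=cv2.resize(p[120:220,170:330],(640,400),interpolation=cv2.INTER_CUBIC)
cv2.imwrite("pics/s4.png",a[:,:,::-1])
```

```text
t 8.7333 pos [0.6396 0.1134 0.0731] F [-0.2  0.3 -0. ] jaw 0.06998057169517305
[[-0.237, 0.971, -0.0], [0.971, 0.237, -0.0], [-0.0, -0.0, -1.0]] [-0.18  0.73 -0.04  1.69  0.04  0.73 -0.01]
```

View pics/s4.png

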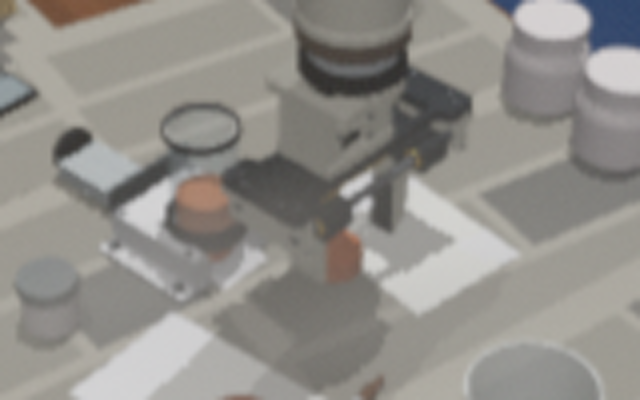

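The block (345,255) is riding ahead of the near finger. About 60 mm remain.

Call:
drive_tool(
  moves=[
    [0,0,0,-1,8,0,70],
    [0,0,0,-1,8,0,70],
    [0,0,0,-1,8,0,70],
    [0,0,0,-1,8,0,70],
    [0,0,0,-1,8,0,70],
  ],
)

```text
t: 9.2
position: [0.6797, 0.1181, 0.0732]
ee_rot: [[-0.237, 0.971, 0.0], [0.971, 0.237, 0.0], [0.0, 0.0, -1.0]]
wrist_force: [0.2, -0.0, 0.4]
grip_width: 0.0703
grasp_force: 0.1
```

Call:
drive_tool(
  moves=[
    [0,0,0,-1,7,0,70],
    [0,0,0,-1,6,0,70],
    [0,0,0,0,4,0,70],
    [0,0,0,0,2,0,70],
    [0,0,0,0,0,0,70],
  ],
)

```text
t: 9.62
position: [0.698, 0.1208, 0.0731]
ee_rot: [[-0.237, 0.971, 0.0], [0.971, 0.237, 0.0], [0.0, 0.0, -1.0]]
wrist_force: [0.3, -0.3, 0.7]
grip_width: 0.0705
grasp_force: 0.0
```

Call:
drive_tool(
  moves=[
    [0,0,0,0,-5,0,70],
    [0,0,0,0,-8,0,70],
    [0,0,0,0,0,0,70],
    [0,0,0,0,0,-15,70],
    [0,0,0,0,0,-30,70],
  ],
)

```text
t: 10.03
position: [0.6817, 0.1169, 0.1152]
ee_rot: [[-0.238, 0.971, -0.008], [0.971, 0.238, -0.002], [0.0, -0.008, -1.0]]
wrist_force: [0.1, -0.6, 0.1]
grip_width: 0.07
grasp_force: 0.0
```

Call:
drive_tool(
  moves=[
    [0,0,0,0,0,-35,70],
    [0,0,0,0,0,-40,70],
    [0,0,0,0,0,-40,70],
    [0,0,0,-40,0,0,70],
    [0,0,0,-40,0,0,70],
  ],
)

```text
t: 10.45
position: [0.7062, 0.0444, 0.2399]
ee_rot: [[-0.245, 0.969, 0.009], [0.97, 0.245, 0.004], [0.001, 0.01, -1.0]]
wrist_force: [0.1, -0.1, 0.1]
grip_width: 0.0703
grasp_force: 0.0
```

Call:
drive_tool(
  moves=[
    [0,0,0,-40,0,0,70],
    [0,0,0,-40,0,0,70],
    [0,0,0,-40,0,0,70],
    [0,0,0,-40,0,0,70],
    [0,0,0,0,0,0,70],
  ],
)

```text
t: 10.87
position: [0.7419, -0.1298, 0.2348]
ee_rot: [[-0.225, 0.974, 0.002], [0.974, 0.225, -0.009], [-0.009, -0.0, -1.0]]
wrist_force: [-0.2, -2.7, -0.6]
grip_width: 0.0702
grasp_force: 0.0
```

Run:
```python
from h import *
st()
p,d=env.read_camera("side");q,_=env.read_camera("top")
a=cv2.resize(p[110:270,140:340],(640,512))[:300*512//480]
a=cv2.resize(p[110:230,140:340],(500,300),interpolation=cv2.INTER_CUBIC)
b=cv2.resize(q[140:260,150:350],(500,300),interpolation=cv2.INTER_CUBIC)
cv2.imwrite("pics/s5.png",np.vstack([a,b])[:,:,::-1])
hsv=cv2.cvtColor(q,cv2.COLOR_RGB2HSV)
o=((hsv[...,0]<14)&(hsv[...,1]>110)&(hsv[...,2]>60)).astype(np.uint8);o[:, :225]=0;o[:,310:]=0;o[:120]=0;o[260:]=0
for c in cv2.findContours(o,cv2.RETR_EXTERNAL,cv2.CHAIN_APPROX_NONE)[0]:
    if cv2.contourArea(c)>60: m,r=cv2.minEnclosingCircle(c);print("red",m,r,ray("top",m,.016))
```

```text
t 10.8667 pos [ 0.7419 -0.1298  0.2348] F [-0.2 -2.7 -0.6] jaw 0.0702066589049675
[[-0.225, 0.974, 0.002], [0.974, 0.225, -0.009], [-0.009, -0.0, -1.0]] [ 0.14  0.7  -0.01  1.31  0.01  1.13  0.35]
red (291.0, 244.03846740722656) 8.580132484436035 [[0.47677751 0.00622695 0.016     ]]
red (252.7142791748047, 154.39285278320312) 7.73823881149292 [[0.68191353 0.12625399 0.016     ]]
```

View pics/s5.png

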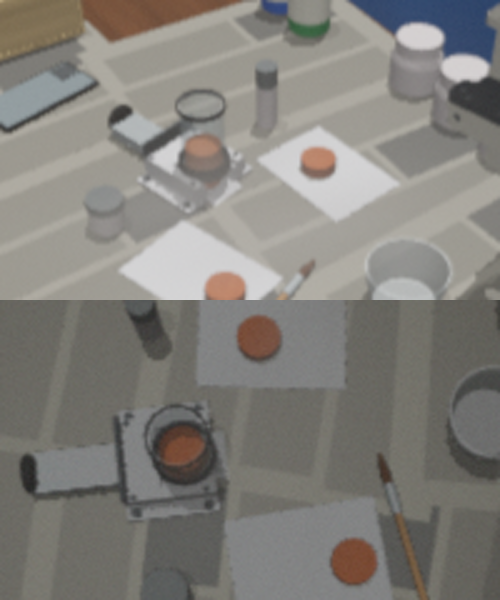

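The block lies flat and wholly on the empty sheet, about 15 mm from its centre. Nothing else has moved, the plunger is out and the arm is clear.

```bash
python3 -c "
from bench import env
print(env.close_job())"
```

```text
the job is handed in; nothing more can be done
None
```

The plunger was pushed fully in once and sprang back; the single block that came out was slid, not lifted, onto the empty sheet, where it lies flat and wholly on the paper, and the job was handed in at about 11 s.

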